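# Hang the dip basket, refit the knob and hold it pressed

### The arm

A 6-joint arm with a two-finger parallel gripper is mounted at the origin on the work surface. World frame = base frame: x ahead of the robot, y to its left, z up, the work surface at z = 0. Lengths are in mm, angles in rad, forces in N, time in s.
With the tool pointing down it reaches from about 350 to 975 mm from the base axis. Payload 7.1 kg.
Tool frame: the origin (TCP) lies on the front face of the gripper's body, between the roots of the fingers; the fingertips stand 80 mm ahead of it and the grasp point (between the pads) lies 61 mm ahead of it (env.tips_ahead is the distance from the TCP to the fingertips, in mm); z points along the fingers, y is the direction in which the jaws open and shut (so a half turn about z gives the same grasp; the last joint's range is limited). The gripper opens to 88 mm and grips with 3 to 60 N. Pads are 20 mm wide; open, the fingers measure 115 mm over their backs; the gripper's body (75 mm by 178 mm) begins 61 mm behind the grasp point.
Start: joints at [1.201, 0.423, 1.63, -0, 1.089, -0.019], TCP at [214.749, 586.931, 302.675] pointing down, gripper open.
Joint ranges: [-3, 3], [-0.9, 2.11], [0.09, 2.58], [-1.31, 4.45], [0.11, 2.69], [-2.54, 2.54]. Speed limits (rad/s): [2.39, 2.39, 3.01, 3.14, 3.14, 3.14].

### API

Orientations are given as a unit quaternion [x, y, z, w].
In Python, from station import env, set_gripper, viewer, workorder gives the robot as it stands. Calls block until the motion is done:
- env.reach(position, orientation): joint-space move of the TCP to a pose.
- env.move_l(position, rot=None, rate=150, f_stop=None): straight line of the TCP; rot=None keeps the orientation; rate is the mean speed in mm/s. With f_stop (N) it stops when the force on the tool has changed by that much, and returns True; else False.
- env.move_joints(angles): joint-space move.
- set_gripper(opening): finger opening in mm; the grip force is fixed at half the most; returns when the fingers have stopped.
- env.hold(seconds).
- env.ik(position, orientation): joint angles nearest the present ones, or None.
- env.read_state(): the state.
- viewer.camera(name): name is "side" or "top" or "wrist"; returns the picture (400x640x3 uint8, blue, green, red); there is no depth.
- viewer.camera_params(name): a dict with "fx", "fy", "cx", "cy" (pixels), "dist" ([k1, k2, p1, p2, k3] as OpenCV has them; the pictures are not rectified), "pose" (4x4, takes a point from camera to world coordinates); the wrist camera has in their place "tool_from_camera" (4x4, takes a point from camera to tool coordinates, whose origin is the TCP and whose axes are the flange's). Camera axes: x right, y up, looking along -z (the intrinsics and any distortion apply to the point x, -y, -z); pixel columns grow to the right and rows downward; lengths in mm; the calibration is good to about 2 mm. A picture is of the moment at which its call begins: read the wrist's pose just before it. camera_params takes no time and is no camera call.
A pose or a line that the arm cannot do raises env.IKError and nothing moves.
- workorder.sign_off(): hands the job in, once; it reports no verdict.
The state is a dict: "time_s": time; "qpos": joint angles; "dq": joint speeds; "tau": joint torques, N m; "tool_pos": TCP position; "orientation": TCP orientation; "force": force on the tool from outside, world axes, zero at the start; "wrist_torque": the same for the moment, N m; "width": finger opening in mm.
Only numpy, scipy, OpenCV 4.12 (cv2) and the standard library are available. Lean on these libraries where they do the work, as an engineer would, in place of code of your own. Each camera call takes 0.05 s, during which the arm holds its last target.

### The job

Get the lab dipper ready: first hang the wire basket by its bail in the notch of the stand's hook, over the glass dish, keeping it upright, and let go of it. Then fit the loose control knob onto the D-shaped shaft of the control unit, turned so that its flat matches, push it fully home, press it down against its spring and finish while still holding it pressed down: do not let go. Leave the jar, tube rack, glove box and marker where they are.

Things in the scene. Friction and masses are not known exactly. Their poses are not given: they have to be found in the camera images.
- basket: Loose stainless wire basket, 56 x 56 x 50 mm tall, about 0.15 kg, standing upright. Origin: centre of its underside, z up. Its bail (6 mm round bar) lies in its y-z plane: uprights at y = +-27 mm, rising to a shallow peak, centreline 110 mm above the origin. The open window from the peak down to the rim is 57 mm high, 48 mm wide.
- basket_tab (a point): Middle of the black upright grip tab on the bail's peak, 135 mm above the basket's origin; axes as the basket's. The tab is 22 mm along x, 8 mm thick along y, from 110 to 155 mm above the origin: pinch it firmly across y from above and move steadily, or the basket swings the tab askew in the grip.
- basket_bail (a point): Underside of the bail's peak, 107 mm above the basket's origin; axes as the basket's. This is the point that rests on the hook.
- stand: Fixed dip stand: white base plate 130 x 130 x 12 mm, origin under its centre, z up. A steel mast (8 mm bar) rises at x = +55 mm to 215 mm; from its top an arm of the same bar runs towards -x, falling gently to the notch at x = -20 mm, then turns up to its end at x = -45 mm, 222 mm above the bench, the highest point. A glass dish (82 mm across, rim 45 mm above the bench) stands under the notch.
- hook_notch (a point): Top side of the hook's bar at its lowest point, 204 mm above the bench, where the bail's peak comes to rest; axes as the stand's. The free end is 25 mm away towards -x and 18 mm higher: bring the bail, its window square to x (either way round), from the -x side over the end towards +x, then down.
- knob: Loose black knob, about 0.04 kg, standing bore down on the bench. Origin: centre of its underside, z up. Skirt 40 mm across, 16 mm high, with a D-bore from below: 14.4 mm across, 14 mm deep, its flat 3.7 mm from the axis on the +x side. A pointer nose on the skirt (6 mm wide, 12 mm high, reaching 26 mm from the axis) points along +x, as the bore's flat.
- knob_grip (a point): Middle of the bar grip on the knob's top, 26 mm above the knob's origin; axes as the knob's. The bar is 36 mm along x, 10 mm thick along y, from 16 to 36 mm above the origin: pinch it firmly across y from above.
- unit: Fixed control unit: white box 130 x 130 mm and 70 mm tall, origin at the centre of its underside, z up. The upright D-shaft stands in the middle of its top face.
- shaft_top (a point): Centre of the upright D-shaft's upper end, 24 mm above the unit's top (94 mm above the bench) when free; z up. Shaft 12 mm round, flat 2.5 mm from the axis on this +x side, end chamfered 2 mm; a dark raised mark on the dial ring, 27 to 37 mm out, lies on the same side. The knob goes on only with its +x along this +x (within 10 degrees); home, its origin is 14 mm below this point.
- shaft (a joint): How far the shaft is pressed down, m: 0 free, 0.006 at its hard stop. A spring resists: about 2.4 N at the start of travel, about 7.2 N at the stop; it springs back when released. The knob's skirt then stays 4 mm clear of the unit's top.
- spindle (a joint): Angle of the shaft and its dial ring about the vertical relative to the unit, rad, counterclockwise from above; stiff (0.15 N m), it need not be turned.
- jar: Bystander: small clear jar with screw cap, 40 mm across, 75 mm tall, origin under its centre.
- rack: Bystander: black tube rack with capped tubes, 60 x 110 mm, 102 mm tall, origin under its centre.
- glovebox: Bystander: cardboard glove box 120 x 230 x 70 mm, origin under its centre.
- marker: Bystander: black marker pen lying along its y, 120 mm long, 14 mm wide, 12 mm high, origin under its centre.
Mind the look-alikes: they are no part of the job. What is shaped like the unit but green or red is not meant. There is more than one size of the knob; the one meant has the size given above.

How it is judged (in metres and radians):
On the way, in this order (a step that is already met when the one before it is completed fails the run):
1. the basket hangs by its bail in the hook's notch, let go (distance between basket_bail and hook_notch below 0.015 m and height (world z) of basket above 0.08 m and angle between basket's own z axis and vertical below 0.3 rad and contact force between basket and stand above 0.3 N and contact force between the fingers and basket below 0.05 N), for 0.3 s.
2. the knob is fully home on the D-shaft (z of knob in the frame of shaft_top below -0.0115 m and horizontal distance between knob and shaft_top below 0.003 m and angle between knob's own z axis and vertical below 0.15 rad), for 0.2 s.
At the end, for the whole second after the job is handed in: Basket hangs free on the stand's hook: bail within 15 mm of the notch, tilt < 0.3 rad, no finger contact. Knob home on the shaft: origin > 11.5 mm below the shaft's end, < 3 mm off axis, tilt < 0.15 rad; fingers hold it (> 1 N, > 2 N on the shaft) with the shaft > 3 mm in (all of step 1 and all of step 2 and value of joint shaft above 0.003 m and contact force between the fingers and knob above 1 N and contact force between knob and shaft above 2 N); the arm keeps its last pose, push and grip.
It fails at once if the basket is tipped over (angle between basket's own z axis and vertical above 0.8 rad).
It fails at once if the jar is moved (distance of jar from where it was at the start of the episode above 0.03 m).
It fails at once if the rack is moved (distance of rack from where it was at the start of the episode above 0.03 m).
It fails at once if the glovebox is moved (distance of glovebox from where it was at the start of the episode above 0.03 m).
It fails at once if the marker is moved (distance of marker from where it was at the start of the episode above 0.03 m).
It also fails if it takes over 72 s, if anything falls off the work surface, if the arm or the gripper's body presses on something with over 40 N, if the wrist force passes 120 N, or if a joint passes its speed limit or range.

## Working session

There is one attempt and no reset: what is moved stays moved. The work goes in short steps, each a Python script; the robot and the scene stay as the last script left them, time stands still between calls to the robot, and variables do not carry over. Pictures are saved under pics/ and viewed, and the job is handed in when it is done.

```bash
ls; mkdir -p pics; python3 - <<'E'
from station import env,viewer
import cv2
for n in ["side","top","wrist"]:
    cv2.imwrite(f"pics/{n}0.png",viewer.camera(n)); p=viewer.camera_params(n); print(n,p)
s=env.read_state();print(s)
E
```

```text
pics
side {'fx': 376.7752889075685, 'fy': 376.7752889075685, 'cx': 322.97138391318913, 'cy': 207.15950669953438, 'dist': array([-0.05160421,  0.        ,  0.        ,  0.        ,  0.        ]), 'pose': array([[ 8.36905769e-01,  3.16893080e-01, -4.46281873e-01,
         2.33844783e+01],
       [-5.47143562e-01,  5.06584556e-01, -6.66337760e-01,
        -7.47673717e+02],
       [ 1.49216794e-02,  8.01842169e-01,  5.97349546e-01,
         8.42886600e+02],
       [ 0.00000000e+00,  0.00000000e+00,  0.00000000e+00,
         1.00000000e+00]])}
top {'fx': 384.4616453383634, 'fy': 384.4616453383634, 'cx': 322.87626473086607, 'cy': 197.61232089857683, 'dist': array([0.01643408, 0.        , 0.        , 0.        , 0.        ]), 'pose': array([[ 6.56082376e-03,  9.89749731e-01, -1.42661924e-01,
         4.21394302e+02],
       [-9.99939070e-01,  7.76001112e-03,  7.85104305e-03,
         4.23521262e+01],
       [ 8.87762587e-03,  1.42601723e-01,  9.89740338e-01,
         1.10338272e+03],
       [ 0.00000000e+00,  0.00000000e+00,  0.00000000e+00,
         1.00000000e+00]])}
wrist {'fx': 335.4946
[... 501 characters left out ...]
,
         1.00000000e+00]])}
{'time_s': 0.15, 'qpos': array([ 1.20101741e+00,  4.23674072e-01,  1.63049353e+00, -2.75364388e-06,
        1.08862056e+00, -1.89823571e-02]), 'dq': array([ 0.00095257, -0.00188594, -0.00238131, -0.00033453, -0.00070123,
        0.0003711 ]), 'tau': array([ 1.11555513e-03, -5.44982779e+01, -2.73921150e+01,  6.44353917e-02,
        2.03819177e-02, -5.73310581e-05]), 'tool_pos': array([214.62303746, 586.63549203, 302.08296565]), 'orientation': array([ 1.74499658e-01,  9.84657053e-01, -5.86730627e-04, -1.14264649e-04]), 'force': array([-0.22361377,  0.35039457,  0.63891165]), 'wrist_torque': array([ 0.0025037 , -0.02979463,  0.00991785]), 'width': 87.6361382710332}
```

View pics/top0.png

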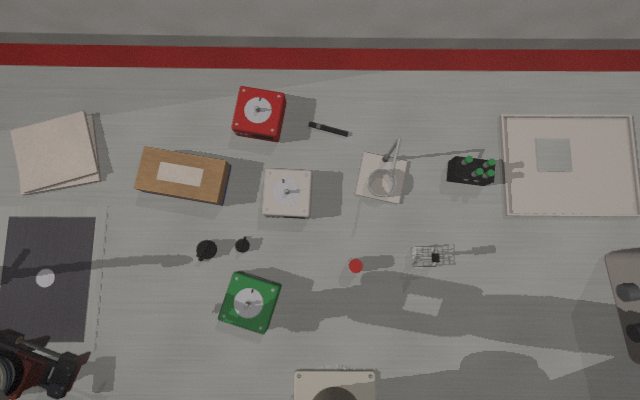

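View pics/side0.png

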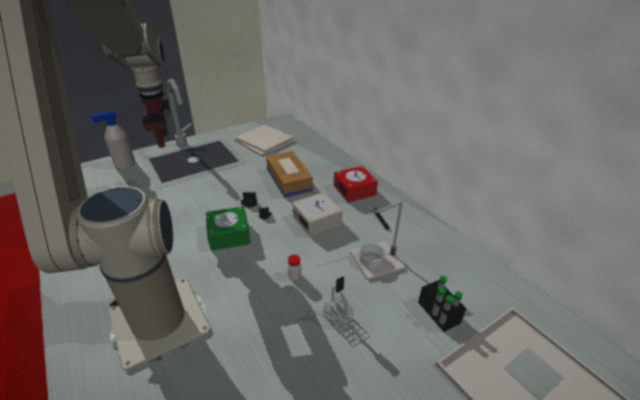

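View pics/wrist0.png

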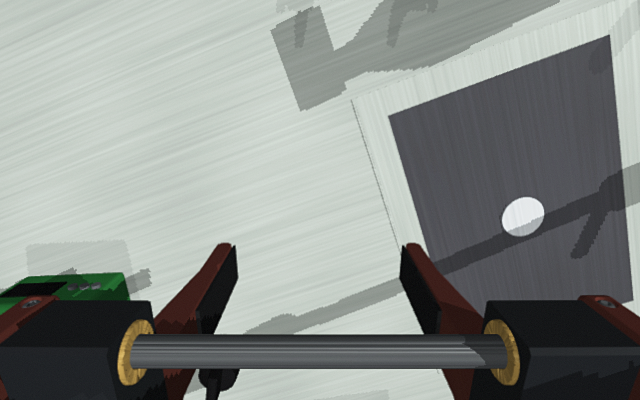

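```bash
cat > h.py <<'E'
import numpy as np, cv2
from scipy.spatial.transform import Rotation as R
from station import env,set_gripper,viewer,workorder
def pose(n,st=None):
    p=viewer.camera_params(n)
    if n!="wrist": T=p["pose"]
    else:
        W=np.eye(4);W[:3,:3]=R.from_quat(st["orientation"]).as_matrix();W[:3,3]=st["tool_pos"];T=W@p["tool_from_camera"]
    return p,T
def ray(n,uv,st=None):
    p,T=pose(n,st)
    K=np.array([[p["fx"],0,p["cx"]],[0,p["fy"],p["cy"]],[0,0,1]])
    q=cv2.undistortPoints(np.array([[uv]],float),K,p["dist"])[0,0]
    d=T[:3,:3]@np.array([q[0],-q[1],-1]); return T[:3,3],d/np.linalg.norm(d)
def onz(n,uv,z,st=None):
    o,d=ray(n,uv,st); return o+d*(z-o[2])/d[2]
def proj(n,P,st=None):
    p,T=pose(n,st); K=np.array([[p["fx"],0,p["cx"]],[0,p["fy"],p["cy"]],[0,0,1]])
    c=(np.atleast_2d(P)-T[:3,3])@T[:3,:3]; c=c*[1,-1,-1]
    return cv2.projectPoints(c,np.zeros(3),np.zeros(3),K,p["dist"])[0][:,0]
def tri(rays):
    A=np.zeros((3,3));b=np.zeros(3)
    for o,d in rays:
        M=np.eye(3)-np.outer(d,d);A+=M;b+=M@o
    x=np.linalg.solve(A,b); return x,[np.linalg.norm((np.eye(3)-np.outer(d,d))@(x-o)) for o,d in rays]
def down(yaw): # tool x axis at world yaw
    return (R.from_euler('z',yaw)*R.from_euler('x',np.pi)).as_quat()
def crop(img,x0,y0,x1,y1,k): return cv2.resize(img[y0:y1,x0:x1],None,fx=k,fy=k,interpolation=cv2.INTER_CUBIC)
def shot(name,fn):
    st=env.read_state(); im=viewer.camera(name); cv2.imwrite("pics/"+fn,im); return im,st
E
python3 - <<'E'
from h import *
im=cv2.imread("pics/top0.png")
cv2.imwrite("pics/c1.png",crop(im,180,150,340,270,5))
cv2.imwrite("pics/c2.png",crop(im,330,130,490,280,4))
for n,uv,z in [("knobA",(206,249),20),("knobB",(242,245),20),("unit",(287,192),70),("basket",(435,257),100),("stand",(385,182),12),("jar",(356,266),75)]: print(n,onz("top",uv,z).round())
E
```

```text
knobA [431. 358.  20.]
knobB [442. 258.  20.]
unit [585. 132.  70.]
basket [ 413. -256.  100.]
stand [ 626. -145.   12.]
jar [388. -54.  75.]
```

View pics/c1.png

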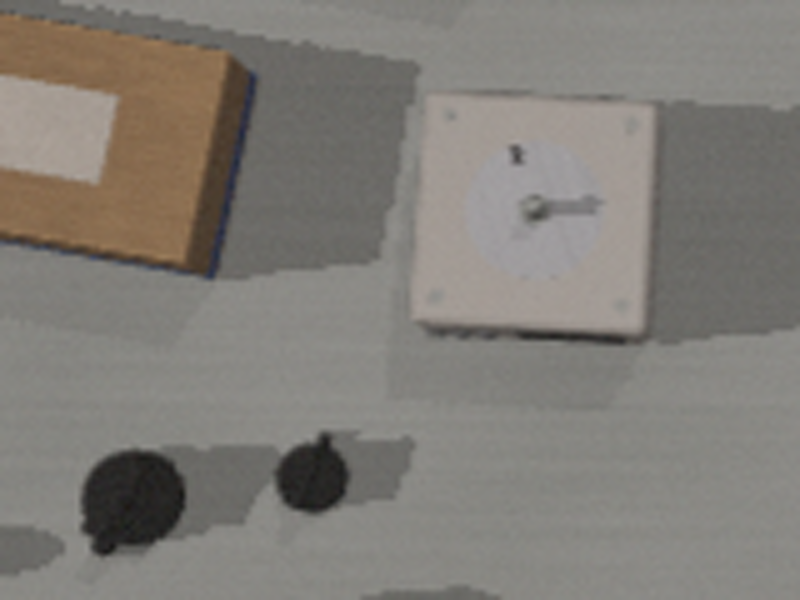

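View pics/c2.png

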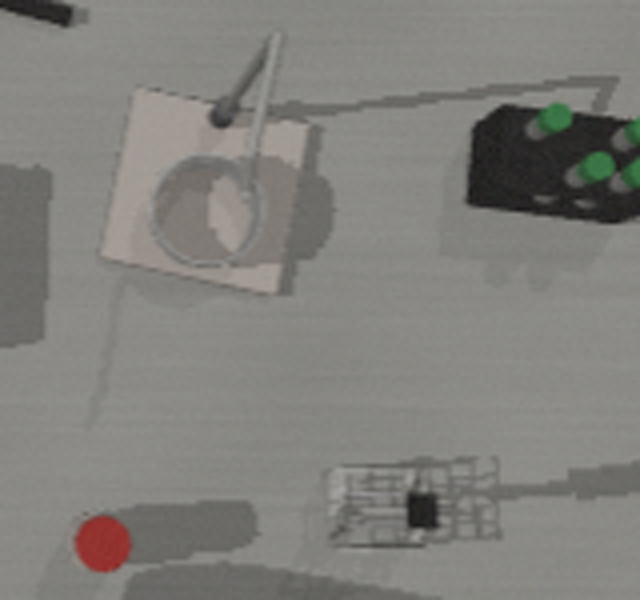

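```bash
python3 - <<'E'
from h import *
im=cv2.imread("pics/side0.png")
cv2.imwrite("pics/c3.png",crop(im,300,190,420,350,4))
q0=env.read_state()["qpos"]
for yaw in [180,0,90,-90]:
    print(yaw,env.ik([395,-240,360],down(np.radians(yaw))))
E
```

```text
180 [-0.57173481  0.10757225  1.91795163  0.          1.11606878 -2.14253114]
0 [-5.71734812e-01  1.07572246e-01  1.91795163e+00 -4.44089210e-16
  1.11606878e+00  9.99061514e-01]
90 [-0.57173481  0.10757225  1.91795163  0.          1.11606878 -0.57173481]
-90 None
```

View pics/c3.png

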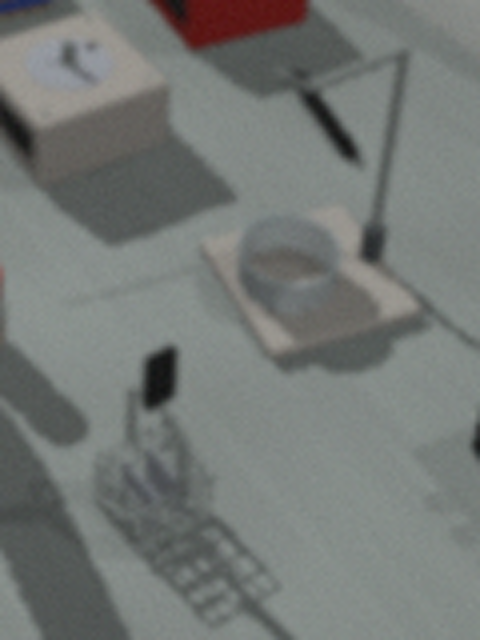

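```bash
python3 - <<'E'
from h import *
t,e=tri([ray("top",(435.75,257.5)),ray("side",(340,284.5))]);print(t,e)
env.reach([t[0],t[1],400],down(0))
im,st=shot("wrist","w1.png"); print(st["time_s"],st["tool_pos"])
E
```

```text
[ 412.7476121  -247.81203369  134.53172925] [np.float64(0.3362437794508014), np.float64(0.3362437794508953)]
3.175 [ 413.07351455 -247.37666519  399.91547018]
```

View pics/w1.png

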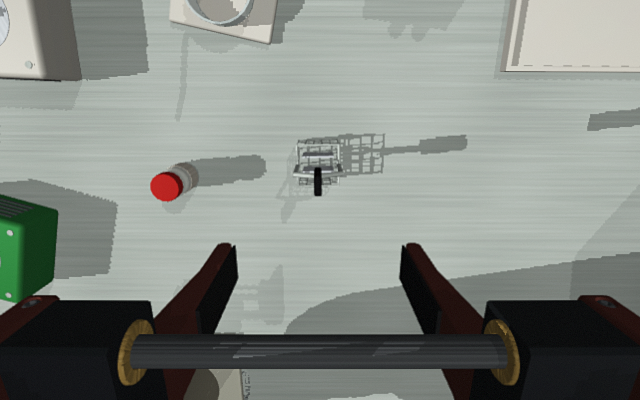

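```bash
python3 - <<'E'
from h import *
im=cv2.imread("pics/w1.png")
cv2.imwrite("pics/c4.png",crop(im,280,120,360,210,8)[:600*2])
g=im.max(2); m=((g<60)*255).astype(np.uint8); m[:150]=0;m[205:]=0;m[:,:300]=0;m[:,340:]=0
c=max(cv2.findContours(m,0,2)[0],key=cv2.contourArea); print(cv2.contourArea(c),cv2.minAreaRect(c),cv2.boundingRect(c))
E
```

```text
171.5 ((317.5, 181.0), (28.0, 7.0), 90.0) (314, 167, 8, 29)
```

View pics/c4.png

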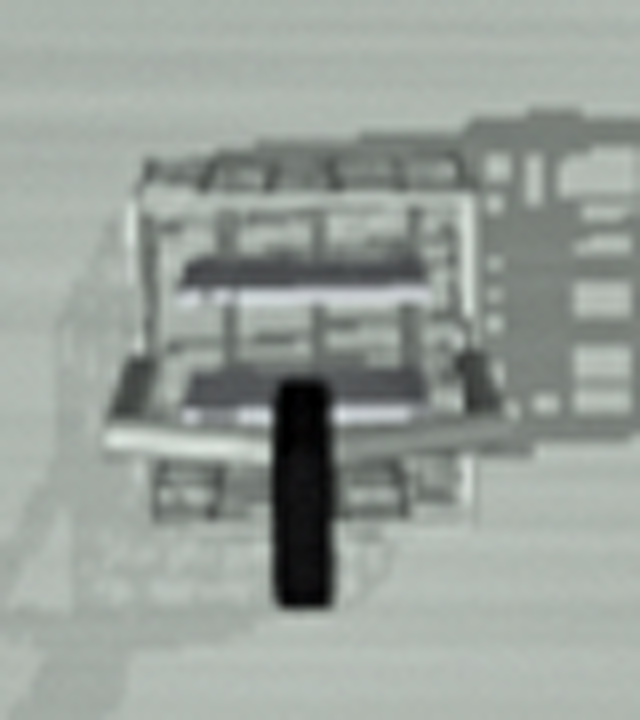

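```bash
python3 - <<'E'
from h import *
for i,(x,y,z) in enumerate([(600,-190,430),(600,-110,430)]):
    env.reach([x,y,z],down(0))
    im,st=shot("wrist",f"w2{i}.png"); print(st["time_s"],st["tool_pos"])
    np.savez(f"w2{i}.npz",tool_pos=st["tool_pos"],orientation=st["orientation"])
E
```

```text
4.0333 [ 599.12786316 -190.02387666  429.36338615]
4.5 [ 599.02789772 -109.89548683  430.4822972 ]
```

View pics/w20.png

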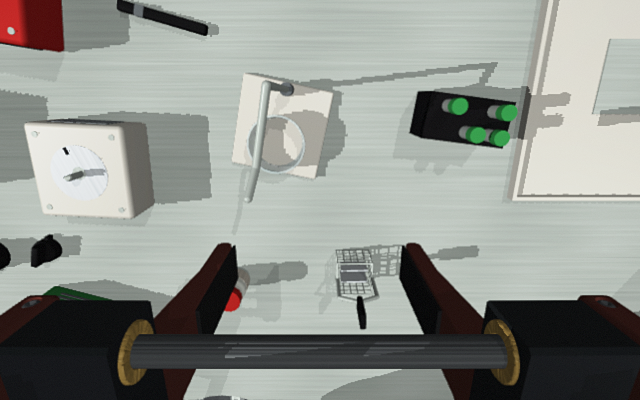

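View pics/w21.png

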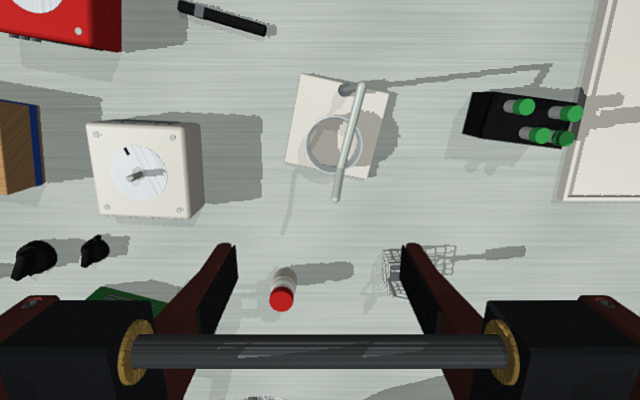

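```bash
python3 - <<'E'
from h import *
a=crop(cv2.imread("pics/w20.png"),225,65,335,205,4); b=crop(cv2.imread("pics/w21.png"),280,65,390,205,4)
cv2.imwrite("pics/c5.png",np.hstack([a,b])[:600])
E
```

```text
(no output)
```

View pics/c5.png

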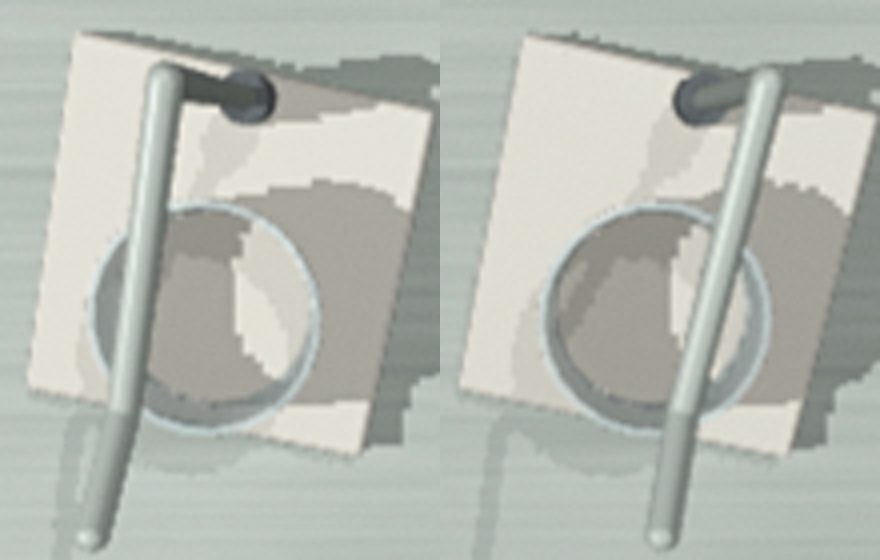

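```bash
python3 - <<'E'
from h import *
S=[dict(np.load(f"w2{i}.npz")) for i in (0,1)]
for n,a,b in [("mast",(164,80),(327,82)),("notch",(122,408),(242,412)),("end",(92,540),(220,540)),("baseplate corner TL",(80,33),(525-440,37)),("TR",(432,110),(876-440,112)),("BL",(28,388),(459-440,390)),("BR",(360,455),(790-440,455))]:
    ra=(225+a[0]/4-.4,65+a[1]/4-.4); rb=(280+b[0]/4-.4,65+b[1]/4-.4)
    t,e=tri([ray("wrist",ra,S[0]),ray("wrist",rb,S[1])]); print(n,t.round(1),np.round(e,1), onz("wrist",ra,12,S[0]).round(1),onz("wrist",rb,12,S[1]).round(1), proj("top",t).round(1),proj("side",t).round(1))
E
```

```text
mast [ 693.4 -144.4  214.8] [0. 0.] [ 699.4 -114.6   12. ] [ 699.5 -169.3   12. ] [[398.4 138.6]] [[400.3 202.2]]
notch [ 620.7 -128.9  200.5] [0.4 0.4] [582.6 -93.1  12. ] [ 581.5 -141.6   12. ] [[391.4 169.6]] [[376.7 211.5]]
end [ 593.6 -123.3  216.7] [0. 0.] [530.4 -78.4  12. ] [ 530.8 -134.1   12. ] [[390.5 179.4]] [[368.5 209. ]]
baseplate corner TL [ 7.153e+02 -8.380e+01  7.000e-01] [0.3 0.3] [714.9 -86.1  12. ] [714.3 -84.3  12. ] [[363.  152.6]] [[383.9 243.1]]
TR [ 689.4 -208.8    9.5] [0.1 0.1] [ 689.3 -208.7   12. ] [ 689.5 -208.3   12. ] [[406.2 160.8]] [[404.3 267.1]]
BL [589.3 -57.    7.7] [0.1 0.1] [590.2 -58.2  12. ] [590.  -57.5  12. ] [[354.3 194.4]] [[348.8 250.8]]
BR [ 565.2 -182.9   14.9] [0.2 0.2] [ 564.3 -182.9   12. ] [ 564.8 -183.3   12. ] [[398.6 202.7]] [[367.6 276.8]]
```

```bash
python3 - <<'E'
from h import *
st=dict(tool_pos=np.array([ 413.07351455,-247.37666519,399.91547018]),orientation=down(0))
t=np.array([412.75,-247.8,0])
P=[t+[x,y,z] for x in(-11,11) for y in (-4,4) for z in (110,155)]
q=proj("wrist",P,st);print(q.min(0),q.max(0))
q=proj("wrist",[t+[0,s*27,107] for s in(1,-1)],st);print(q)
for y in (180,0):print(env.ik([412.75,-247.8,198],down(np.radians(1.5))),env.ik([621,-129,300],down(np.radians(-12))))
E
```

```text
[316.40227983 165.94872399] [324.43488308 196.09378605]
[[296.46038663 174.95966455]
 [343.73594846 174.90912429]]
[-5.65407617e-01  3.78422707e-01  2.01460640e+00 -4.44089210e-16
  7.48563543e-01  9.79208771e-01] [-2.23579784e-01  4.39503483e-01  1.61048626e+00 -4.44089210e-16
  1.09160291e+00  1.55665605e+00]
[-5.65407617e-01  3.78422707e-01  2.01460640e+00 -4.44089210e-16
  7.48563543e-01  9.79208771e-01] [-2.23579784e-01  4.39503483e-01  1.61048626e+00 -4.44089210e-16
  1.09160291e+00  1.55665605e+00]
```

```bash
python3 - <<'E'
from h import *
q=down(np.radians(1.5))
env.reach([412.7,-246.5,270],q)
set_gripper(40)
env.move_l([412.7,-246.5,198],rate=100)
set_gripper(0)
st=env.read_state(); print(st["time_s"],st["width"],st["tool_pos"],st["force"])
env.move_l([412.7,-246.5,240],rate=60)
env.hold(0.3)
im,st=shot("wrist","w3.png");im2,_=shot("side","s3.png"); print(st["time_s"],st["width"],st["force"])
cv2.imwrite("pics/c6.png",np.hstack([crop(im,260,130,380,330,3),crop(im2,290,180,410,380,3)]))
E
```

```text
7.9833 7.866071508985565 [ 412.77048699 -246.57116169  198.21174452] [-0.81974284  0.08872203  2.09058727]
9.1333 7.663629903334406 [ 0.68596286 -0.18493244 -0.82578522]
```

View pics/c6.png

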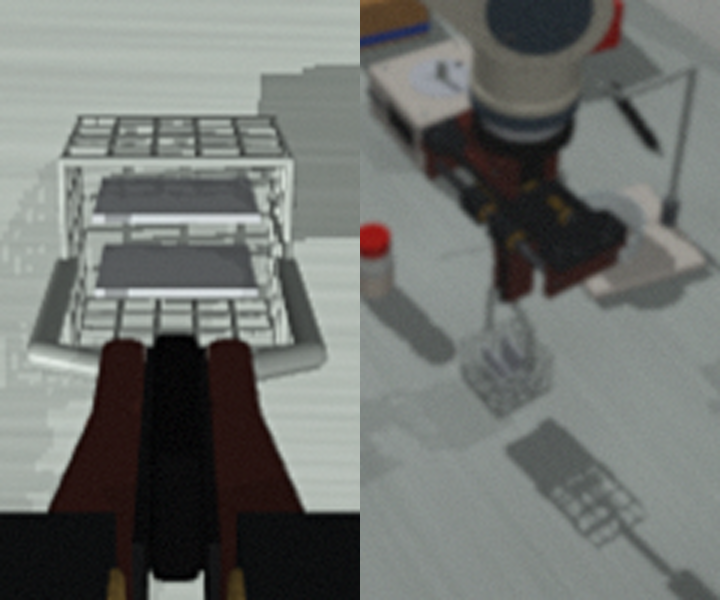

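```bash
python3 - <<'E'
from h import *
psi=np.radians(-11.8); d=np.array([np.cos(psi),np.sin(psi),0]); N=np.array([620.4,-129.2,0]); q=down(psi)
env.move_l([412.7,-246.5,325],rate=120)
a=N-75*d; a[2]=327
env.move_l(a,rot=q,rate=100)
env.hold(.4)
im,st=shot("wrist","w4.png");im2,_=shot("side","s4.png");im3,_=shot("top","t4.png"); print(st["time_s"],st["width"],st["tool_pos"],st["force"])
cv2.imwrite("pics/c7.png",np.hstack([crop(im,220,60,420,260,3)[:600],crop(im2,310,150,430,350,3)[:,:200*3]])[:, :800])
E
```

```text
12.5333 8.253486659705377 [ 546.95615889 -113.93044166  327.01200015] [ 0.68171038  0.36603183 -1.68304875]
```

View pics/c7.png

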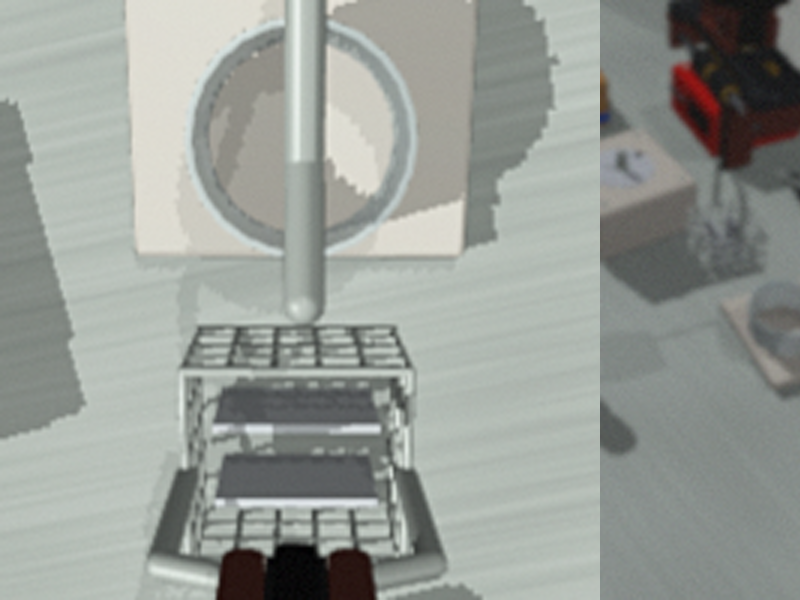

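```bash
python3 - <<'E'
from h import *
psi=np.radians(-11.8); d=np.array([np.cos(psi),np.sin(psi),0]); N=np.array([620.4,-129.2,0])
a=N.copy();a[2]=327
env.move_l(a,rate=70); env.hold(.3)
im,st=shot("wrist","w5.png"); print(st["time_s"],st["width"],st["force"])
a[2]=290
print(env.move_l(a,rate=25,f_stop=2.0))
st=env.read_state(); print(st["time_s"],st["width"],st["force"],st["tool_pos"])
im2,st=shot("wrist","w6.png");im3,_=shot("side","s6.png")
cv2.imwrite("pics/c8.png",np.hstack([crop(im,220,60,420,260,2),crop(im2,220,60,420,260,2)]))
cv2.imwrite("pics/c9.png",crop(im3,310,120,450,300,3))
E
```

```text
14.2083 8.028132126414873 [-1.10878761 -0.40266574 -1.55584265]
True
15.2667 7.794664237619213 [ 2.66291142 -0.53120083  0.36680423] [ 620.51046767 -129.25561336  300.0251369 ]
```

View pics/c8.png

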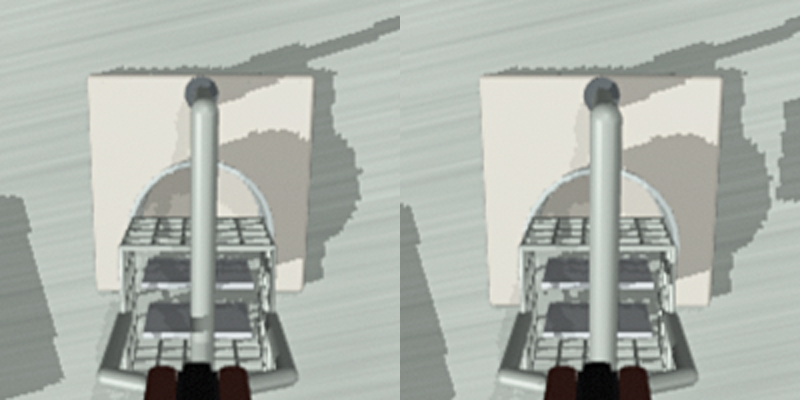

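View pics/c9.png

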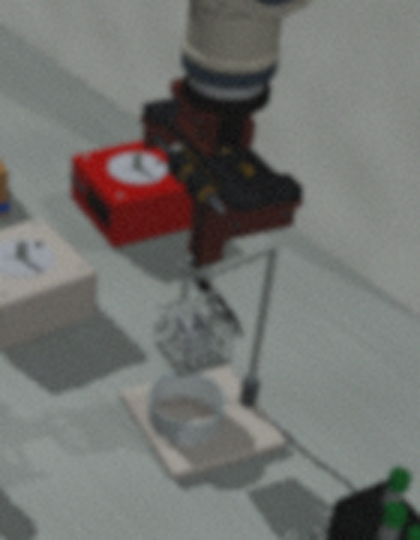

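```bash
python3 - <<'E'
from h import *
env.hold(.3); s=env.read_state();print(s["force"],s["tool_pos"])
a=s["tool_pos"].copy();a[0]=620.4;a[1]=-129.2;
for z in (298,296,295,294,293,292):
    a[2]=z; r=env.move_l(a,rate=15,f_stop=6); env.hold(.15); s=env.read_state();print(z,r,s["force"].round(2),s["tool_pos"].round(1),s["wrist_torque"].round(3))
    if s["force"][2]>2.5 or r: break
im2,st=shot("wrist","w7.png");im3,_=shot("side","s7.png");print(s["time_s"])
cv2.imwrite("pics/c10.png",np.hstack([crop(im2,220,60,420,260,2),crop(im3,330,130,430,230,4)]))
E
```

```text
[ 5.07601448 -0.97421598  0.79881689] [ 620.34776641 -129.18132766  299.97708875]
298 True [ 2.34 -0.78  2.31] [ 621.6 -129.4  299.2] [-0.023 -0.122  0.024]
16.025
```

View pics/c10.png

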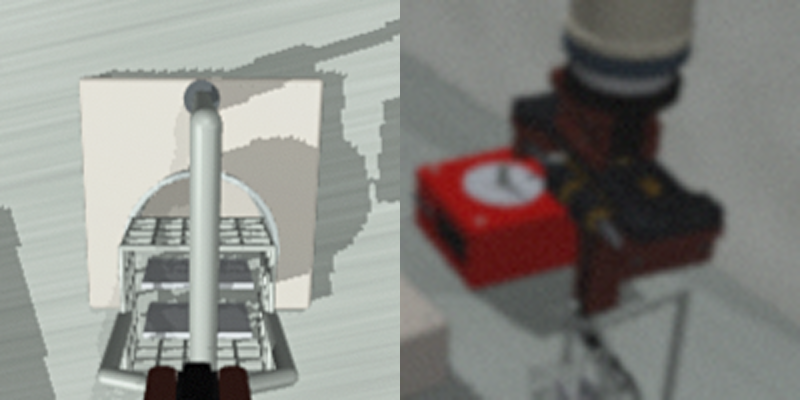

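```bash
python3 - <<'E'
from h import *
psi=np.radians(-11.8); d=np.array([np.cos(psi),np.sin(psi),0]); N=np.array([620.4,-129.2,0])
a=N+6*d; a[2]=302; b=N.copy();b[2]=302
env.move_l(b,rate=30); env.move_l(a,rate=30); env.hold(.2); s=env.read_state();print(s["force"].round(2))
for z in (300,298,296.5,295,294,293,292):
    a[2]=z; r=env.move_l(a,rate=15,f_stop=6); env.hold(.15); s=env.read_state();print(z,r,s["force"].round(2),s["tool_pos"].round(1),s["wrist_torque"].round(3))
    if s["force"][2]>2 or r: break
im2,st=shot("wrist","w8.png");print(s["time_s"])
E
```

```text
[ 0.99 -0.32 -0.98]
300 False [ 0.55 -0.17 -1.86] [ 626.3 -130.4  300.1] [0.014 0.167 0.037]
298 False [ 0.42 -0.11 -1.83] [ 626.3 -130.4  298. ] [0.042 0.179 0.024]
296.5 False [-1.9  -0.35  5.14] [ 626.4 -130.4  297.3] [ 0.13   0.553 -0.03 ]
18.1917
```

```bash
python3 - <<'E'
from h import *
psi=np.radians(-11.8); d=np.array([np.cos(psi),np.sin(psi),0]); N=np.array([620.4,-129.2,0])
a=N+3.5*d; a[2]=298
env.move_l(a,rate=30); env.hold(.2); s=env.read_state();print(s["force"].round(2))
for z in (297,296,295.5,295,294):
    a[2]=z; r=env.move_l(a,rate=15,f_stop=5); env.hold(.15); s=env.read_state();print(z,r,s["force"].round(2),s["tool_pos"].round(1),s["wrist_torque"].round(3))
    if s["force"][2]>0.5 or r: break
set_gripper(20); env.hold(.5); s=env.read_state();print(s["time_s"],s["force"].round(2),s["width"])
im2,st=shot("wrist","w9.png");im3,_=shot("side","s9.png")
cv2.imwrite("pics/c11.png",np.hstack([crop(im2,220,60,420,260,2),crop(im3,330,130,430,230,4)]))
E
```

```text
[-0.08 -0.04  0.34]
297 False [0.9  0.34 2.36] [ 624.2 -130.   297.3] [-0.059 -0.114 -0.007]
20.025 [-0.12 -0.43  0.25] 20.157841850318917
```

View pics/c11.png

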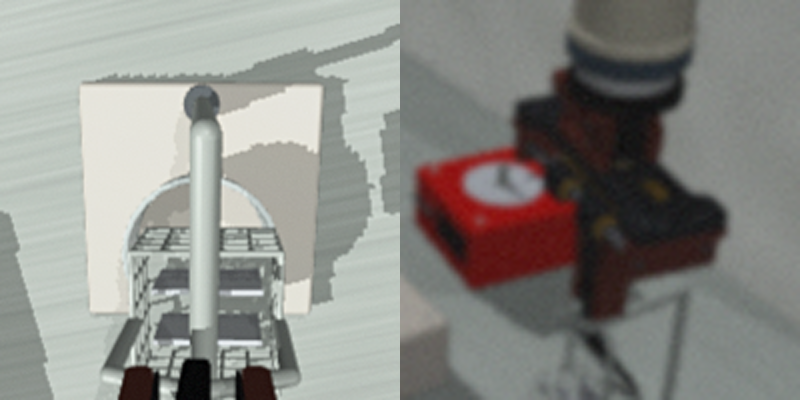

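```bash
python3 - <<'E'
from h import *
set_gripper(50)
s=env.read_state();p=s["tool_pos"].copy();p[2]=400
env.move_l(p,rate=120)
env.reach([470,130,400],down(0)) 
im2,st=shot("wrist","w10.png");im3,_=shot("side","s10.png");im4,_=shot("top","t10.png")
np.savez("w10.npz",tool_pos=st["tool_pos"],orientation=st["orientation"])
print(st["time_s"],st["qpos"].round(2))
cv2.imwrite("pics/c12.png",np.hstack([crop(im3,320,170,440,290,4),crop(im4,350,110,440,230,4)]))
E
```

```text
22.95 [ 0.24  0.11  1.82 -0.    1.21  1.82]
```

View pics/c12.png

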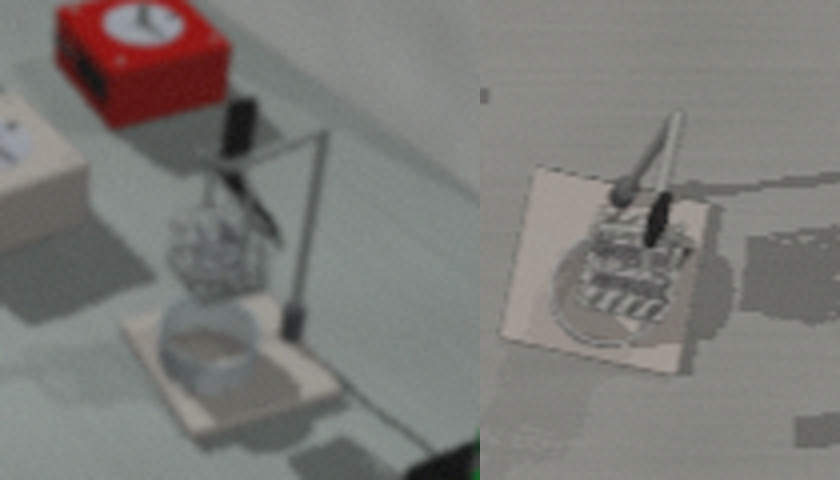

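View pics/w10.png

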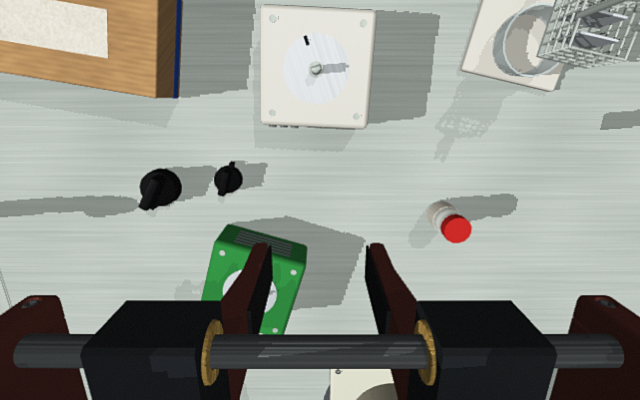

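```bash
python3 - <<'E'
from h import *
print(tri([ray("side",(379,205)),ray("top",(394.2,164.5))]))
S=dict(np.load("w10.npz")); im=cv2.imread("pics/w10.png")
cv2.imwrite("pics/c13.png",crop(im,120,140,260,230,5))
for uv in [(229,178),(160,187)]: print(onz("wrist",uv,20,S))
print("unit top",[onz("wrist",uv,70,S).round(1) for uv in [(262,5),(374,9),(262,123),(367,128)]], "shaft",onz("wrist",(316,68),94,S),"mark",onz("wrist",(306,40.5),71,S))
E
```

```text
(array([ 626.74122659, -130.56461119,  222.55814253]), [np.float64(1.6051857324213494), np.float64(1.6051857324213998)])
[446.50467741 257.14828259  20.        ]
[433.58916372 356.70393835  20.        ]
unit top [array([651., 192.,  70.]), array([647. ,  70.1,  70. ]), array([525.8, 198.5,  70. ]), array([519.7,  72.4,  70. ])] shaft [585.21663991 133.44351131  94.        ] mark [615.54138214 144.60233457  71.        ]
```

View pics/c13.png

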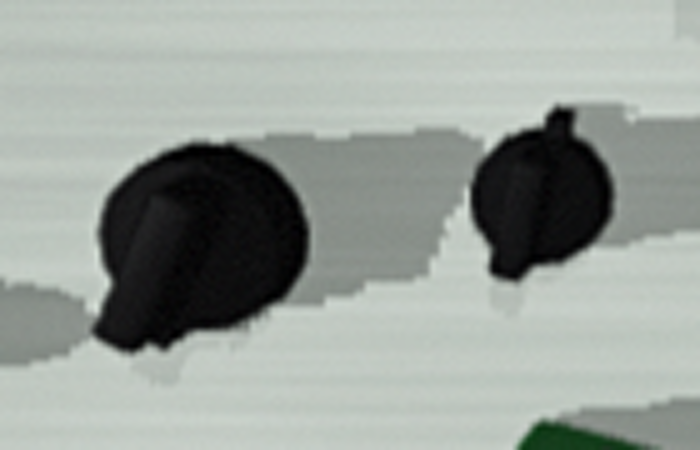

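```bash
python3 - <<'E'
from h import *
S=dict(np.load("w10.npz"))
for l,r in [((120+472/5,178),(120+612/5,178)),((120+100/5,187),(120+308/5,187))]: print("diam",np.linalg.norm(onz("wrist",l,10,S)-onz("wrist",r,10,S)))
for P in ([621,-129.5,232],[626,-130.5,232]): print(proj("side",P),proj("top",P))
def go(n,p):
    env.reach(p,down(0)); im,st=shot("wrist",n+".png"); np.savez(n+".npz",tool_pos=st["tool_pos"],orientation=st["orientation"]);print(n,st["time_s"],st["tool_pos"])
go("u1",[570,133,300]); go("u2",[540,133,300]); go("k1",[440,257,220])
E
```

```text
diam 40.424983049881135
diam 60.76232932379586
[[378.08058648 202.57814884]] [[394.19856468 166.58292724]]
[[379.69818154 202.19718233]] [[394.58741006 164.47859654]]
u1 23.725 [569.79243373 132.60556937 299.92879238]
u2 24.025 [538.70115037 133.11030673 301.93357974]
k1 24.8167 [441.24807718 257.25775982 220.78831189]
```

View pics/u1.png

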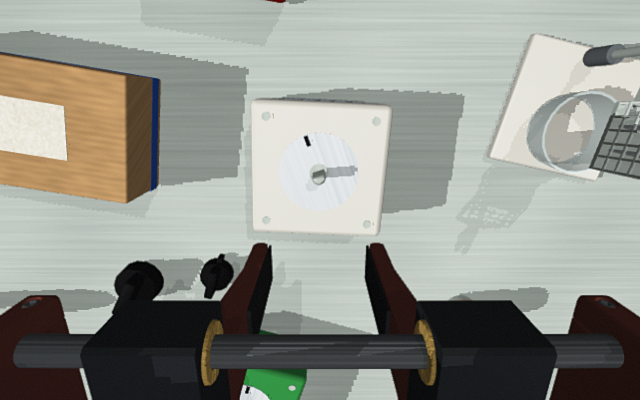

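View pics/k1.png

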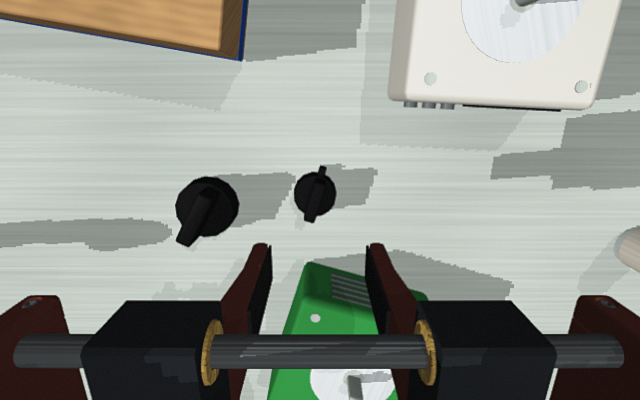

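```bash
python3 - <<'E'
from h import *
k=cv2.imread("pics/k1.png");u=cv2.imread("pics/u1.png");v=cv2.imread("pics/u2.png")
kk=crop(k,280,155,350,235,8); kk=np.clip((kk.astype(float)/255)**.5*255,0,255).astype(np.uint8)
cv2.imwrite("pics/c14.png",kk)
cv2.imwrite("pics/c15.png",np.hstack([crop(u,270,120,370,220,4),crop(v,270,70,370,170,4)]))
E
```

```text
(no output)
```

View pics/c14.png

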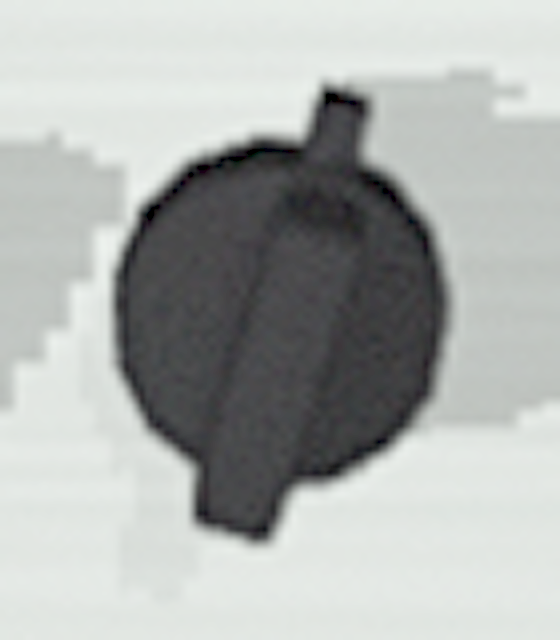

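View pics/c15.png

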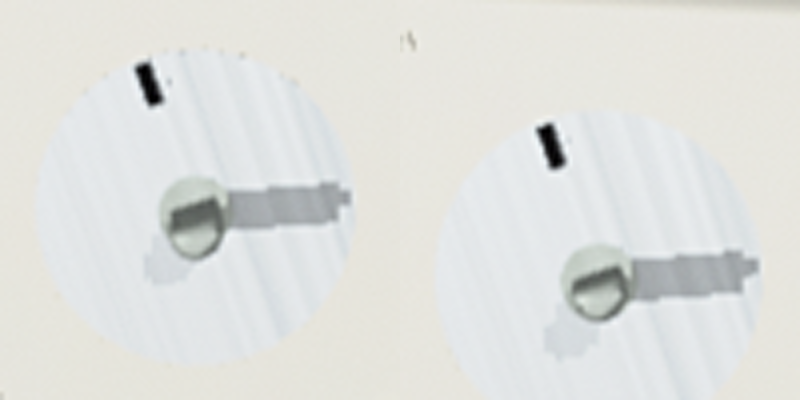

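```bash
python3 - <<'E'
from h import *
def px(x0,y0,k,p): return ((p[0]+.5)/k-.5+x0,(p[1]+.5)/k-.5+y0)
res=[]
for n,ox,oy,base in [("u1",270,120,0),("u2",270,70,400)]:
    S=dict(np.load(n+".npz")); im=cv2.imread(f"pics/{n}.png")
    # dial mask: bluish (B>R)
    m=((im[:,:,0].astype(int)-im[:,:,2]>3)&(im[:,:,0]>150)).astype(np.uint8)*255
    m[:oy]=0;m[oy+130:]=0;m[:,:ox]=0;m[:,ox+110:]=0
    m=cv2.morphologyEx(m,cv2.MORPH_CLOSE,np.ones((5,5)))
    c=max(cv2.findContours(m,0,1)[0],key=cv2.contourArea); h=cv2.convexHull(c)
    w=np.array([onz("wrist",p[0].astype(float),71,S)[:2] for p in h])
    (cx,cy),r=cv2.minEnclosingCircle(w.astype(np.float32)); 
    A=np.c_[2*w,np.ones(len(w))]; sol=np.linalg.lstsq(A,(w**2).sum(1),rcond=None)[0]; print(n,"dial",(cx,cy),r,sol[:2],np.sqrt(sol[2]+sol[:2]@sol[:2]))
    md=(im.max(2)<70).astype(np.uint8); md[:oy]=0;md[oy+40:]=0;md[:,:ox]=0;md[:,ox+60:]=0
    M=cv2.moments(md,True); mp=(M["m10"]/M["m00"],M["m01"]/M["m00"]); mk=onz("wrist",mp,73,S)[:2]
    dd=mk-sol[:2]; print("mark",mp,mk,np.linalg.norm(dd),np.degrees(np.arctan2(dd[1],dd[0])))
    print("proj top",proj("wrist",[*sol[:2],94],S),"crop",4*(proj("wrist",[*sol[:2],94],S)-[ox,oy])+[base,0])
S=dict(np.load("k1.npz"))
f=lambda p,z: onz("wrist",px(280,155,8,p),z,S)[:2]
nose=f((347,92),12); sk=f((281,311),16)
a=f((283,528-0),36);
# bar top: far end corners approx, near end corners
bar_far=(f((283,215),36)+f((362,230),36))/2; bar_near=(f((198,520),36)+f((268,540),36))/2
for n,v in [("nose",nose),("skirt",sk),("barfar",bar_far),("barnear",bar_near),("barmid",(bar_far+bar_near)/2)]: print(n,v.round(1))
an=lambda v:np.degrees(np.arctan2(v[1],v[0]))
print("len",np.linalg.norm(bar_far-bar_near),"yaw bar",an(bar_far-bar_near),"nose",an(nose-(bar_far+bar_near)/2),np.linalg.norm(nose-(bar_far+bar_near)/2))
E
```

```text
u1 dial (586.0986328125, 134.00820922851562) 37.565433502197266 [586.03797432 134.13137838] 37.318093139553866
mark (306.7741935483871, 140.74193548387098) [616.1462429  144.71225313] 31.913363144768688 19.36287967252181
proj top [[318.46907549 178.30198344]] crop [[193.87630195 233.20793376]]
u2 dial (585.9515991210938, 134.20187377929688) 37.56209945678711 [585.94453858 134.15980299] 37.27575021865194
mark (307.10714285714283, 105.46428571428571) [616.67159548 144.89709064] 32.54906099637886 19.261498499506104
proj top [[319.21980163 143.304067  ]] crop [[596.87920651 293.21626802]]
nose [468.5 255.1]
skirt [444.6 262.4]
barfar [459.7 257.9]
barnear [426.2 267.3]
barmid [443.  262.6]
len 34.86940185364359 yaw bar -15.731658525950273 nose -16.425782008972554 26.61870948417848
```

```bash
python3 - <<'E'
from h import *
for n in ["w10","u1","u2","k1"]:
    S=dict(np.load(n+".npz")); print(n,S["tool_pos"].round(2),R.from_quat(S["orientation"]).as_matrix().round(4).tolist())
S=dict(np.load("k1.npz"));print(onz("wrist",(315.1,193.9),16,S),proj("wrist",[444,258,16],S))
s=env.read_state();print(s["tool_pos"],s["orientation"],s["time_s"])
st=s;im,st=shot("wrist","k2.png");np.savez("k2.npz",tool_pos=st["tool_pos"],orientation=st["orientation"])
cv2.imwrite("pics/c16.png",np.clip((crop(im,280,155,350,235,8)/255.)**.5*255,0,255).astype(np.uint8))
E
```

```text
w10 [470.71 129.57 400.07] [[1.0, -0.0007, 0.0005], [-0.0007, -1.0, -0.0002], [0.0005, 0.0002, -1.0]]
u1 [569.79 132.61 299.93] [[1.0, -0.0008, -0.0014], [-0.0008, -1.0, -0.0002], [-0.0014, 0.0002, -1.0]]
u2 [538.7  133.11 301.93] [[1.0, 0.0007, 0.002], [0.0007, -1.0, 0.0005], [0.002, -0.0005, -1.0]]
k1 [441.25 257.26 220.79] [[1.0, 0.0006, 0.0018], [0.0006, -1.0, 0.0007], [0.0018, -0.0007, -1.0]]
[444.19765908 261.98474302  16.        ] [[319.5800567  194.11216356]]
[441.64034808 256.93114556 220.9804744 ] [ 9.99999233e-01 -2.15567893e-04  1.12959644e-03 -4.59972136e-04] 24.8667
```

View pics/c16.png

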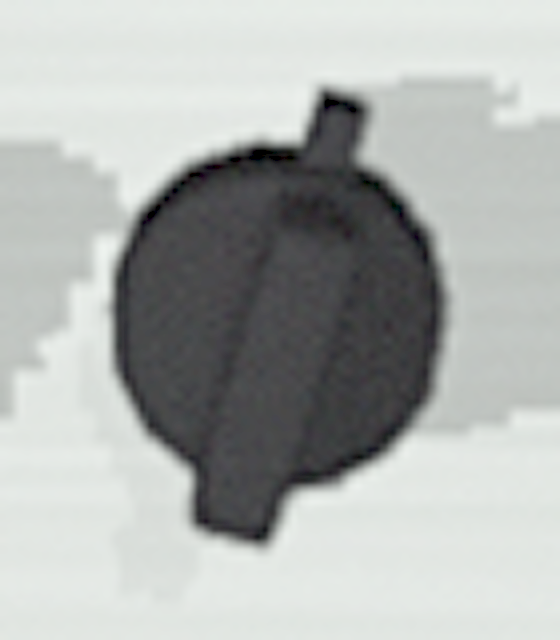

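```bash
python3 - <<'E'
from h import *
p=viewer.camera_params("wrist");print(p); 
S=dict(np.load("k1.npz"));print(ray("wrist",(315.1,193.9),S))
E
```

```text
{'fx': 335.4946147982053, 'fy': 335.4946147982053, 'cx': 318.2318979151835, 'cy': 203.97612098113763, 'dist': array([-0.00844652,  0.        ,  0.        ,  0.        ,  0.        ]), 'tool_from_camera': array([[-8.42626392e-04,  9.52034611e-01,  3.05989198e-01,
         8.53428098e+01],
       [ 9.99999017e-01,  1.14499746e-03, -8.08694046e-04,
        -2.05763701e+00],
       [-1.12026158e-03,  3.05988216e-01, -9.52034640e-01,
        -8.20211113e+01],
       [ 0.00000000e+00,  0.00000000e+00,  0.00000000e+00,
         1.00000000e+00]])}
(array([526.4385645 , 259.3148569 , 302.96763391]), array([-0.27548845,  0.00894507, -0.96126276]))
```

```bash
for i in 1 2 3; do python3 - <<'E'
from h import *
for n in ("wrist","wrist","top","side"):
    p=viewer.camera_params(n); T=p["tool_from_camera"] if n=="wrist" else p["pose"]; print(n,T[:3,3].round(2))
s=env.read_state();print(s["time_s"],s["tool_pos"].round(2))
E
done
```

```text
wrist [ 85.34  -2.06 -82.02]
wrist [ 85.34  -2.06 -82.02]
top [ 421.39   42.35 1103.38]
side [  23.38 -747.67  842.89]
24.9167 [441.74 256.67 221.01]
wrist [ 85.34  -2.06 -82.02]
wrist [ 85.34  -2.06 -82.02]
top [ 421.39   42.35 1103.38]
side [  23.38 -747.67  842.89]
24.9167 [441.74 256.67 221.01]
wrist [ 85.34  -2.06 -82.02]
wrist [ 85.34  -2.06 -82.02]
top [ 421.39   42.35 1103.38]
side [  23.38 -747.67  842.89]
24.9167 [441.74 256.67 221.01]
```

```bash
python3 - <<'E'
from h import *
def go(n,p,y):
    env.reach(p,down(y)); env.hold(.4); T0=viewer.camera_params("wrist")["tool_from_camera"];im,st=shot("wrist",n+".png"); T1=viewer.camera_params("wrist")["tool_from_camera"]; np.savez(n+".npz",tool_pos=st["tool_pos"],orientation=st["orientation"],T0=T0,T1=T1);print(n,st["time_s"],st["tool_pos"].round(2),T0[:3,3].round(2),T1[:3,3].round(2))
go("m_k0",[444,260,240],0);go("m_kp",[444,260,240],np.pi);go("m_up",[586,133,300],np.pi);go("m_u0",[586,133,300],0)
ims=[]
for n,b in (("m_k0",120),("m_kp",120),("m_up",120),("m_u0",120)):
    ims.append(cv2.imread(f"pics/{n}.png")[40:240,220:420])
cv2.imwrite("pics/c17.png",cv2.resize(np.vstack([np.hstack(ims[:2]),np.hstack(ims[2:])]),None,fx=1.5,fy=1.5))
E
```

```text
m_k0 25.5667 [443.8  259.85 239.59] [ 85.35  -2.06 -82.03] [ 85.35  -2.06 -82.03]
m_kp 28.6667 [444.02 259.99 240.02] [ 84.12   2.06 -82.02] [ 84.12   2.06 -82.02]
m_up 29.9333 [585.63 133.64 299.88] [ 84.12   2.06 -82.02] [ 84.12   2.06 -82.02]
m_u0 33.0333 [585.99 132.99 300.  ] [ 85.35  -2.06 -82.02] [ 85.35  -2.06 -82.02]
```

View pics/c17.png

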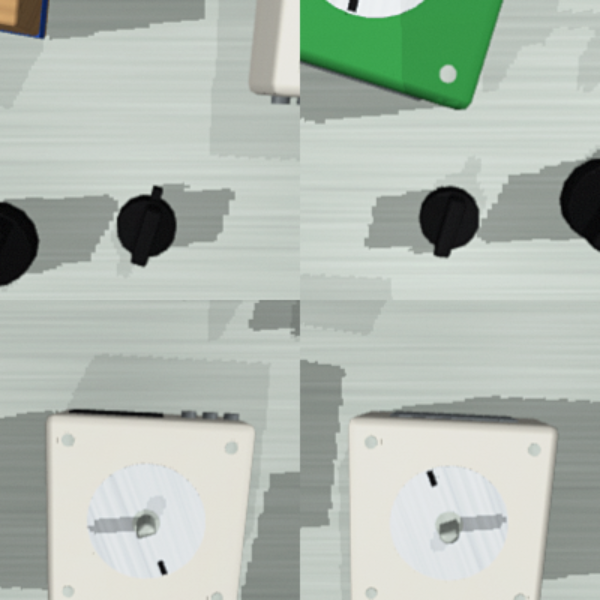

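```bash
cat >> h.py <<'E'
a=dict(np.load("m_k0.npz"))["T0"];b=dict(np.load("m_kp.npz"))["T0"]
TF=np.eye(4);TF[:3,3]=(a[:3,3]+b[:3,3])/2;TF[:3,:3]=R.from_matrix([a[:3,:3],b[:3,:3]]).mean().as_matrix()
_pose=pose
def pose(n,st=None):
    p,T=_pose(n,st)
    if n=="wrist":
        W=np.eye(4);W[:3,:3]=R.from_quat(st["orientation"]).as_matrix();W[:3,3]=st["tool_pos"];T=W@TF
    return p,T
def circ(w):
    A=np.c_[2*w,np.ones(len(w))]; s=np.linalg.lstsq(A,(w**2).sum(1),rcond=None)[0]; return s[:2],np.sqrt(s[2]+s[:2]@s[:2])
E
python3 - <<'E'
import h
from h import *
print(TF.round(4))
for n in ("u1","u2","m_u0","m_up"):
    S=dict(np.load(n+".npz")); im=cv2.imread(f"pics/{n}.png")
    c0=proj("wrist",[586,132,71],S)[0]
    m=((im[:,:,0].astype(int)-im[:,:,2]>3)&(im[:,:,0]>150)).astype(np.uint8)*255
    z=np.zeros_like(m);cv2.circle(z,tuple(int(v) for v in c0),50,255,-1);m&=z
    m=cv2.morphologyEx(m,cv2.MORPH_CLOSE,np.ones((5,5)))
    hl=cv2.convexHull(max(cv2.findContours(m,0,1)[0],key=cv2.contourArea))
    w=np.array([onz("wrist",p[0].astype(float),71,S)[:2] for p in hl]); c,r=circ(w)
    md=((im.max(2)<70).astype(np.uint8)*255)&z; cs=max(cv2.findContours(md,0,1)[0],key=cv2.contourArea)
    M=cv2.moments(cs); mk=onz("wrist",(M["m10"]/M["m00"],M["m01"]/M["m00"]),72,S)[:2]-c
    print(n,c.round(2),r.round(2),np.linalg.norm(mk).round(1),np.degrees(np.arctan2(mk[1],mk[0])).round(2))
for n in ("w10","k1","k2","m_k0","m_kp"):
    S=dict(np.load(n+".npz")); im=cv2.imread(f"pics/{n}.png")
    c0=proj("wrist",[444,259,16],S)[0]
    z=np.zeros(im.shape[:2],np.uint8);cv2.circle(z,tuple(int(v) for v in c0),30,255,-1)
    m=((im.max(2)<75)*255).astype(np.uint8)&z
    o=cv2.morphologyEx(m,cv2.MORPH_OPEN,cv2.getStructuringElement(2,(13,13)))
    c=max(cv2.findContours(o,0,1)[0],key=cv2.contourArea); c2=max(cv2.findContours(m,0,1)[0],key=cv2.contourArea)
    (ex,ey),ax,an=cv2.fitEllipse(c)
    print(n,"skirt",(round(ex,1),round(ey,1)),np.round(ax,1),onz("wrist",(ex,ey),12,S).round(1), c0.round(1))
E
```

```text
[[-8.00000e-04  9.51900e-01  3.06300e-01  8.47332e+01]
 [ 1.00000e+00  8.00000e-04  3.00000e-04  0.00000e+00]
 [ 0.00000e+00  3.06300e-01 -9.51900e-01 -8.20253e+01]
 [ 0.00000e+00  0.00000e+00  0.00000e+00  1.00000e+00]]
u1 [585.32 132.43] 37.32 31.8 19.46
u2 [585.23 132.46] 37.28 31.8 19.35
m_u0 [585.34 132.44] 37.32 31.7 19.31
m_up [584.95 132.33] 37.41 32.0 19.32
w10 skirt (227.8, 179.0) [26.  27.8] [442.3 259.7  12. ] [227.5 178.5]
k1 skirt (314.4, 194.1) [40.7 45.2] [442.1 261.   12. ] [316.5 193.3]
k2 skirt (314.1, 194.8) [40.5 45.5] [441.9 260.9  12. ] [316.2 193.8]
m_k0 skirt (317.1, 190.4) [38.4 42.1] [442.4 260.9  12. ] [319.1 189.9]
m_kp skirt (319.0, 185.1) [38.5 42. ] [440.2 260.6  12. ] [317.3 190.1]
```

```bash
python3 - <<'E'
from h import *
q=down(np.radians(-16))
env.reach([442,260.7,150],q)
set_gripper(40)
env.move_l([442,260.7,98.5],rate=80,f_stop=8)
s=env.read_state();print(s["tool_pos"].round(2),s["force"].round(2))
set_gripper(0)
s=env.read_state();print(s["time_s"],s["tool_pos"].round(2),s["force"].round(2),s["width"])
env.move_l([442,260.7,240],rate=120)
env.hold(.3)
im,st=shot("wrist","w20.png".replace("20","30")); np.savez("w30.npz",tool_pos=st["tool_pos"],orientation=st["orientation"])
print(st["time_s"],st["width"],st["force"].round(2))
cv2.imwrite("pics/c18.png",np.clip((crop(im,240,220,400,340,5)/255.)**.5*255,0,255).astype(np.uint8))
im3,_=shot("side","s30.png");cv2.imwrite("pics/c19.png",crop(im3,200,100,420,280,3))
E
```

```text
[442.11 260.77  98.48] [ 0.09 -0.12 -0.5 ]
35.8167 [442.12 260.77  98.75] [-0.09 -0.9   2.75] 9.622403707799476
37.45 9.640775508818134 [ 0.27 -0.38 -1.  ]
```

View pics/c18.png

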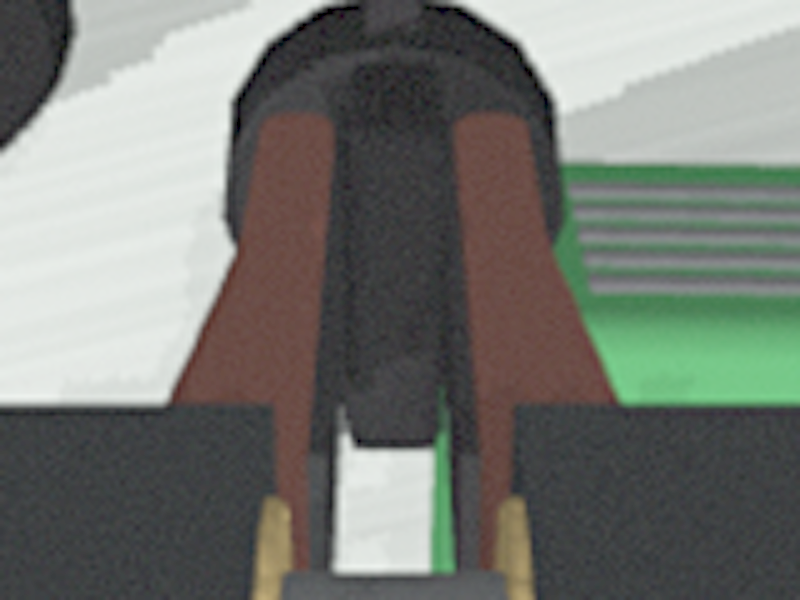

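View pics/c19.png

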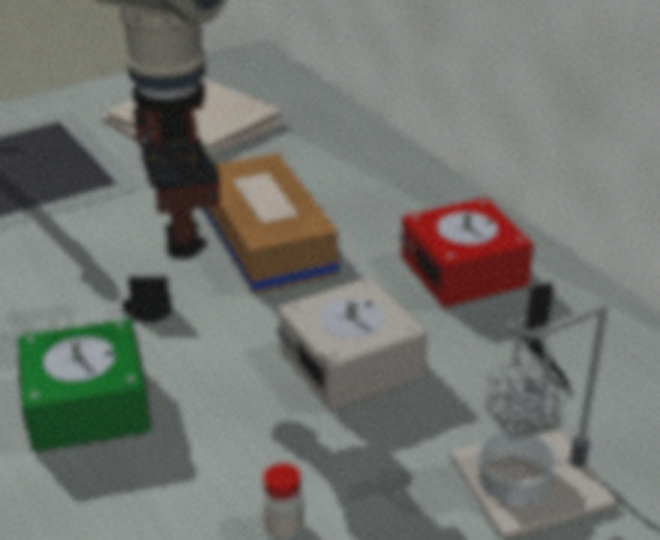

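```bash
python3 - <<'E'
from h import *
S=dict(np.load("w30.npz")); M=R.from_quat(S["orientation"]).as_matrix()
def tp(x,y,z): # knob coords -> world; z from origin; TCP at 98.5
    return S["tool_pos"]+M@np.array([x,-y,98.5-z])
cr=lambda P:((proj("wrist",P,S)-[240,220])*5+2).round()
for dx in(-2,0,2):
    print(dx,"near end top",cr(tp(-18+dx,0,36)),"near end low",cr(tp(-18+dx,0,16)),"far top",cr(tp(18+dx,0,36)),"nose tip",cr(tp(26+dx,0,12)),cr(tp(26+dx,0,0)))
    t=np.linspace(0,6.28,60); c=np.vstack([cr(tp(dx+20*np.cos(a),20*np.sin(a),0)) for a in t]);d=np.vstack([cr(tp(dx+20*np.cos(a),20*np.sin(a),16)) for a in t]); print(c.min(0),c.max(0),d.min(0),d.max(0))
E
python3 - <<'E'
import sys;sys.path.insert(0,'.')
import cv2,numpy as np
im=cv2.imread("pics/w30.png");cv2.imwrite("pics/c20.png",np.clip((cv2.resize(im[195:325,270:370],None,fx=4.6,fy=4.6,interpolation=2)/255.)**.4*255,0,255).astype(np.uint8))
E
```

```text
-2 near end top [[394. 469.]] near end low [[394. 360.]] far top [[394. 146.]] nose tip [[394. -20.]] [[394. -56.]]
[225.  -6.] [563. 301.] [211.  46.] [577. 375.]
0 near end top [[394. 453.]] near end low [[394. 344.]] far top [[394. 126.]] nose tip [[394. -38.]] [[394. -73.]]
[224. -23.] [563. 287.] [210.  29.] [577. 360.]
2 near end top [[394. 436.]] near end low [[394. 329.]] far top [[394. 107.]] nose tip [[394. -56.]] [[394. -90.]]
[224. -39.] [564. 272.] [210.  11.] [578. 344.]
```

View pics/c20.png

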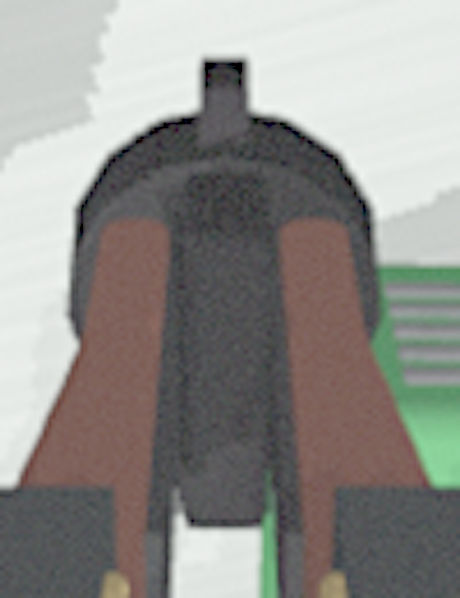

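```bash
python3 - <<'E'
from h import *
q=down(np.radians(19.3)); X,Y=585.2,132.4
env.move_l([442,260.7,270],rate=200)
env.reach([X,Y,240],q)
env.move_l([X,Y,198],rate=80); env.hold(.3)
s=env.read_state();print(s["time_s"],s["tool_pos"].round(2),s["force"].round(2),s["width"])
f0=s["force"]
for z in (194,191,188,185,182):
    r=env.move_l([X,Y,z],rate=20,f_stop=9); env.hold(.1); s=env.read_state();print(z,r,s["tool_pos"].round(2),(s["force"]-f0).round(2),s["wrist_torque"].round(3))
    if r: break
im3,_=shot("side","s40.png");cv2.imwrite("pics/c21.png",crop(im3,260,120,400,270,4)); print(s["time_s"])
E
```

```text
39.7083 [585.43 132.4  198.46] [ 0.01  0.32 -0.72] 9.892870909574699
194 False [585.18 132.39 193.94] [-0.18 -0.63  0.46] [-0.044  0.176 -0.038]
191 False [585.19 132.39 190.94] [ 0.18 -0.92 -0.08] [-0.012  0.096  0.002]
188 False [585.2  132.42 187.98] [-0.09  0.16  0.9 ] [-0.004  0.178 -0.021]
185 False [585.2  132.38 184.96] [-0.21  0.11  0.25] [-0.089  0.139 -0.052]
182 False [585.15 132.4  181.95] [ 0.04 -0.19  0.67] [-0.009  0.094  0.065]
41.7583
```

View pics/c21.png

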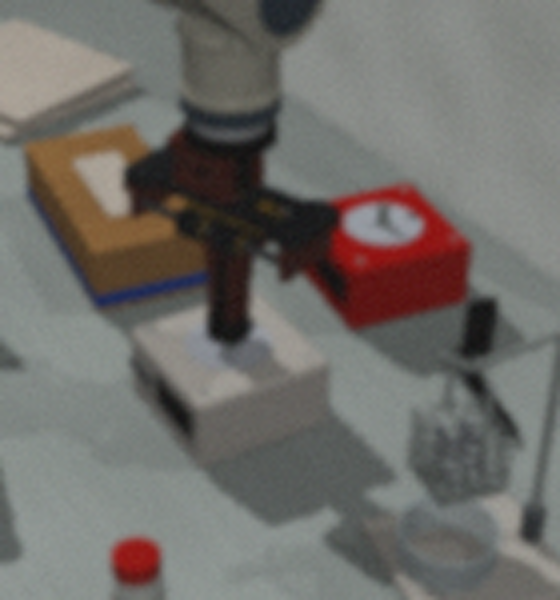

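```bash
python3 - <<'E'
from h import *
X,Y=585.2,132.4
f0=env.read_state()["force"]
for z in (180,179,178.5,177.5,176.5,175.5,174.5,173.5):
    r=env.move_l([X,Y,z],rate=15,f_stop=14); env.hold(.25); s=env.read_state();print(z,r,s["tool_pos"].round(2),(s["force"]-f0).round(2),s["wrist_torque"].round(3),round(s["width"],2))
    if r: break
env.hold(.3)
im,st=shot("wrist","w50.png"); np.savez("w50.npz",tool_pos=st["tool_pos"],orientation=st["orientation"])
im3,_=shot("side","s50.png");cv2.imwrite("pics/c22.png",np.hstack([np.clip((crop(im,260,190,380,320,4)/255.)**.5*255,0,255).astype(np.uint8),crop(im3,290,180,370,310,4)])); print(st["time_s"],st["force"].round(2))
E
```

```text
180 False [585.21 132.4  180.02] [ 0.31 -0.21  0.46] [-0.059  0.134 -0.081] 9.78
179 False [585.18 132.4  179.  ] [0.24 0.8  0.43] [-0.024  0.127  0.004] 9.53
178.5 False [585.3  132.42 178.63] [ 0.15 -0.36  2.3 ] [-0.033  0.159  0.011] 9.93
177.5 False [585.29 132.42 177.59] [ 0.27 -0.22  4.19] [-0.017  0.143  0.001] 9.85
176.5 False [585.28 132.4  176.56] [ 0.62 -0.61  3.21] [-0.008  0.152  0.019] 9.88
175.5 False [585.27 132.4  175.57] [ 0.67 -0.45  5.64] [-0.013  0.121 -0.019] 10.09
174.5 False [585.26 132.42 174.56] [0.33 0.21 6.7 ] [-0.034  0.092 -0.048] 9.6
173.5 False [585.27 132.42 173.62] [ 0.04 -0.83  6.21] [-0.098  0.174  0.023] 9.75
46.1417 [ 0.26 -0.27  6.22]
```

View pics/c22.png

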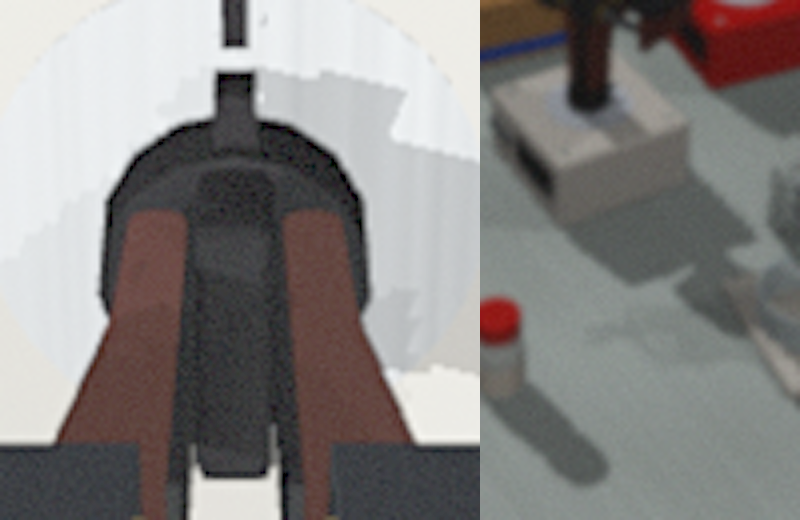

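```bash
python3 - <<'E'
from h import *
im3,_=shot("side","s60.png");im,st=shot("top","t60.png")
cv2.imwrite("pics/c23.png",np.hstack([crop(im3,330,170,430,290,4),crop(im,340,110,440,230,4)])); print(st["time_s"],st["force"].round(2),st["tool_pos"].round(2))
E
```

```text
46.2917 [-0.58 -0.45  5.18] [585.29 132.41 173.64]
```

View pics/c23.png

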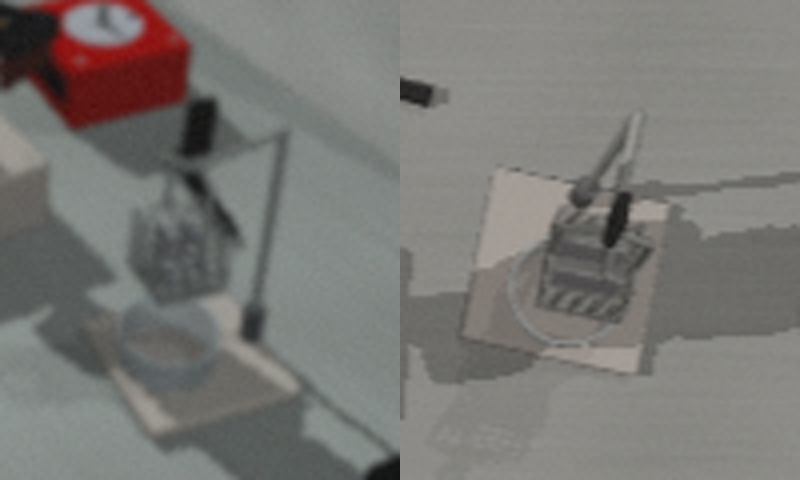

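```bash
python3 - <<'E'
from h import *
for x,y in((620,-131),(624,-131)):
    for z in (262-10,204,122,97): print(z,proj("top",[x,y,z]).round(1),proj("side",[x,y,z]).round(1), "crop side",((proj("side",[x,y,z])-[330,170])*4).round(),"top",((proj("top",[x,y,z])-[340,110])*4).round()+[400,0])
E
```

```text
252 [[396.6 165.1]] [[378.9 197.1]] crop side [[196. 108.]] top [[626. 220.]]
204 [[392.6 169.6]] [[377.1 211. ]] crop side [[189. 164.]] top [[610. 238.]]
122 [[386.6 176.4]] [[374.3 233.2]] crop side [[177. 253.]] top [[587. 265.]]
97 [[385.  178.2]] [[373.5 239.5]] crop side [[174. 278.]] top [[580. 273.]]
252 [[396.5 163.3]] [[380.  196.6]] crop side [[200. 106.]] top [[626. 213.]]
204 [[392.5 168. ]] [[378.2 210.6]] crop side [[193. 162.]] top [[610. 232.]]
122 [[386.6 174.9]] [[375.4 232.7]] crop side [[181. 251.]] top [[586. 259.]]
97 [[385.  176.7]] [[374.5 239.1]] crop side [[178. 276.]] top [[580. 267.]]
```

```bash
python3 - <<'E'
from h import *
workorder.sign_off(); 
E
```

```text
the job is handed in; nothing more can be done
```

I handed the job in at about 46 s. The basket hangs by its bail on the stand's hook, let go. The knob is home on the white unit's D-shaft, held pressed down.

**Basket:** I gripped it by its tab and lowered it onto the hook. The first lowering touched the hook's upturned end, so I moved 3.5 mm further along the arm, lowered again and released. In the last side and top pictures it hangs near the notch. Its body centre is within about 1 px of where an upright basket would appear from the side, and 1 to 2 px from above. A rough fix of the tab's middle before the knob work came out about 10 mm low in height; the pixels agreed within about 3.

**Knob:** I chose the smaller of the two, at (229,178) in the wrist picture, because its skirt measured 40.4 mm; the other measured 60.8 mm. It slid onto the shaft with almost no force and came home at the expected height. I then pressed it about 5 mm further, with the force rising from about 2 N to 6 N as the spring should. Its pointer lines up with the dial mark, and the grip was still closed on it at handover. The last force reading was 5.2 N.

**A check that disagreed:** the wrist camera's reported calibration shifted by about 2 mm with the turn of the wrist. I averaged two opposite views to find the shaft and knob. The hook had been measured before I noticed this.

**Bystanders:** nothing touched the jar, rack, glove box or marker, and they looked unmoved where they showed in the pictures. I did not measure them again at the end.

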